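# Hold a marker lamp home in the bonding jig

### The job

Free the bonding jig by lifting out the yellow guard board and leaning it on the middle of the drying rest, its lower edge behind the lip and its upper part against the rail, and let go of it. Then stand the amber marker lamp upright on the jig plate, its long side along the long blue stop, and press it into the corner so that it sits flush against both blue stops; finish while your fingers still hold it pressed firmly against both stops. Leave the red lamp and everything else on the bench where it is.

Things in the scene. Friction and masses are not known exactly. Their poses are not given: they have to be found in the camera images.
- jig: bonding jig, fixed: aluminium plate 190 (x) x 170 (y) x 10 mm; origin at the centre of its underside, z up. Two blue stops 30 mm above the plate make a corner at its +x, -y corner: inner face of the long stop at x = +65 mm, of the short stop at y = -55 mm. Guard board slot along y at x = -55 mm: gap 10 mm, blue walls 16 mm above the plate, 120 mm long.
- long_stop: long blue stop of the jig, 16 (x) x 110 (y) x 30 mm, fixed and rigid, axes as the jig's; origin at the centre of its underside, on the plate; its inner face is 8 mm towards -x
- short_stop: short blue stop of the jig, 66 (x) x 16 (y) x 30 mm, fixed and rigid, axes as the jig's; origin at the centre of its underside, on the plate; its inner face is 8 mm towards +y
- seat (a point): centre of the lamp's footprint when home in the corner (green patch), on the top of the jig's plate; axes as the jig's. Pressing down hard on the plate makes friction there take up the sideways push before it reaches the stops, so press down only lightly.
- guard_center (a point): centre of the loose yellow guard board, 8 (x) x 90 (y) x 120 mm (z), 80 to 130 g; at the start it stands upright in the jig's slot, its z up, its thickness along x, its top edge 130 mm above the bench
- rest: drying rest, fixed. Origin under the centre of its dark base, 130 (x) x 170 (y) x 8 mm, z up. Steel lip along y, 10 mm above the base, inner face at x = +40 mm. Round rail along y, 12 mm thick, 150 mm long, axis at x = 0, z = 72 mm, on posts at y = +-70 mm. A board stands on the base with its lower edge against the lip and leans towards -x onto the rail, then 0.38 rad off upright.
- amber_lamp_center (a point): centre (35 mm above the underside) of the loose amber marker lamp: upright block 44 (x) x 60 (y) x 70 mm (z), 140 to 280 g, black housing with an amber-orange lens on top; it looks the same turned by half a turn. To clear the 30 mm stops, fingers must stay above its lower 32 mm.
- red_lamp: decoy lamp: same shape and size as the amber lamp, but with a red lens; origin at the centre of its underside; a bystander
- tape: blue roll of tape lying flat, 100 mm across, 25 mm high; a bystander
- filler: white filler jar with a red cap, 84 mm across, about 85 mm high; a bystander
- cup: white open mixing cup, 80 mm across, 100 mm high; a bystander
- primer: grey primer can, 66 mm across, 170 mm high; a bystander
- wrench: wrench lying flat; a bystander
- sander: black rubber sanding block, 70 x 120 x 30 mm, lying flat; a bystander
Mind the look-alikes: they are no part of the job. What is shaped like the part that bears amber_lamp_center but purple is not meant.

How it is judged:
By the outcome, as a careful person would: the job done as asked, in the order asked, and still so for the second after the job is handed in, while the arm keeps its last pose, push and grip.
It also fails if it takes over 62 s, if anything falls off the work surface, if the arm or the gripper's body presses on something with over 40 N, if the wrist force passes 120 N, or if a joint passes its speed limit or range.

### The arm

A 6-joint arm with a two-finger parallel gripper is mounted at the origin on the work surface. World frame = base frame: x ahead of the robot, y to its left, z up, the work surface at z = 0. Lengths are in m, angles in degrees, forces in N, time in s.
With the tool pointing down it reaches from about 0.325 to 0.775 m from the base axis. Payload 5.5 kg.
Tool frame: the origin (TCP) lies at the centre of the arm's flange, where the gripper is bolted on; the fingertips stand 182 mm ahead of it and the grasp point (between the pads) lies 163 mm ahead of it; z points along the fingers, y is the line along which they close (so a half turn about z gives the same grasp; the last joint's range is limited). The gripper opens to 88 mm and grips with 3 to 60 N. Pads are 20 mm wide; open, the fingers measure 115 mm over their backs; the gripper's body (75 mm by 178 mm) begins 61 mm behind the grasp point.
Start: joints at [63.845, 5.22, 70.514, -0, 104.267, -3.249], TCP at [0.234, 0.553, 0.405] pointing down, gripper open.
Joint ranges: [-164.24, 164.24], [-49.07, 125.15], [9.68, 141.18], [-86.29, 266.29], [3.28, 154.24], [-151.56, 151.56]. Speed limits (degrees/s): [147.25, 147.25, 172.46, 180, 180, 180].

### API

Orientations are given as [roll, pitch, yaw] about the fixed x, y, z axes, in that order (R = Rz(yaw) Ry(pitch) Rx(roll)).
In Python, from station import r gives the robot as it stands. The module is installed in compiled form; this text tells all that it offers. Calls block until the motion is done:
- r.reach(position, orientation): joint-space move of the TCP to a pose.
- r.servo_line(position, rotation=None, speed=0.15): straight line of the TCP; rotation=None keeps the orientation; speed is the mean speed in m/s.
- r.move_joints(angles): joint-space move.
- r.let_go() and r.grab(squeeze=None): open the fingers fully, or close them until they stop; squeeze is the grip in N (None keeps the last).
- r.wait(seconds).
- r.inverse_kinematics(position, orientation): joint angles nearest the present ones, or None.
- r.sense(): the state.
- r.snapshot(name): name is "scene" or "top" or "wrist"; returns a dict with "frame" (480x640x3 uint8, red, green, blue), "fx", "fy", "cx", "cy" (pixels), "dist_coeffs" ([k1, k2, p1, p2, k3] as OpenCV has them; the pictures are not rectified), "R" (3x3) and "t" (3): a world point X has camera coordinates R X + t. Camera axes: x right, y down, z forward; pixel columns grow to the right and rows downward; lengths in m; the calibration is good to about 2 mm. A picture is of the moment at which its call begins. There is no depth.
A pose or a line that the arm cannot do raises r.IKError and nothing moves.
- r.hand_in(): hands the job in; it is judged then, once.
The state is a dict: "clock": time; "joints": joint angles; "joint_vel": joint speeds; "joint_torque": joint torques, N m; "tcp_pos": TCP position; "orientation": TCP orientation; "contact_force": force on the tool from outside, world axes, zero at the start; "torque": the same for the moment, N m; "opening": finger opening in m; "gripper_force": force on a finger pad.
Only numpy, scipy, OpenCV 4.12 (cv2) and the standard library are available. Lean on these libraries where they do the work, as an engineer would, in place of code of your own. Each camera call takes 0.05 s, during which the arm holds its last target. There are 200 camera calls.

## Working session

There is one attempt and no reset: what is moved stays moved. The work goes in short steps, each a Python script; the robot and the scene stay as the last script left them, time stands still between calls to the robot, and variables do not carry over. Pictures are saved under pics/ and viewed, at most 12 in all, crops included, and the job is handed in when it is done.

```bash
mkdir -p pics; cat > h.py <<'E'
import numpy as np, cv2
from station import r
def snap(cam,fn=None,crop=None,scale=1):
    s=r.snapshot(cam); im=s["frame"][:,:,::-1].copy()
    if fn:
        if crop: x0,y0,x1,y1=crop; im=im[y0:y1,x0:x1]
        cv2.imwrite("pics/"+fn,cv2.resize(im,None,fx=scale,fy=scale,interpolation=cv2.INTER_CUBIC))
    np.save("/tmp/%s.npy"%cam,{k:v for k,v in s.items()},allow_pickle=True)
    return s
def load(cam): return np.load("/tmp/%s.npy"%cam,allow_pickle=True).item()
def K(s): return np.array([[s["fx"],0,s["cx"]],[0,s["fy"],s["cy"]],[0,0,1.]])
def pix2w(s,uv,z):
    p=cv2.undistortPoints(np.array(uv,float).reshape(-1,1,2),K(s),np.array(s["dist_coeffs"],float)).reshape(-1,2)
    R=np.array(s["R"]);t=np.array(s["t"]);C=-R.T@t
    d=np.c_[p,np.ones(len(p))]@R
    return C+d*((np.broadcast_to(z,len(p))-C[2])/d[:,2])[:,None]
def w2pix(s,X):
    rv=cv2.Rodrigues(np.array(s["R"],float))[0]
    return cv2.projectPoints(np.array(X,float).reshape(-1,1,3),rv,np.array(s["t"],float),K(s),np.array(s["dist_coeffs"],float))[0].reshape(-1,2)
E
python3 - <<'E'
from h import *
for c in("top","scene"):
    s=snap(c,c+"1.png",scale=1.25); print(c,-np.array(s["R"]).T@s["t"])
E
```

```text
top [0.46025713 0.00225796 1.37134007]
scene [1.47506975 0.06758208 0.70354128]
```

View pics/top1.png

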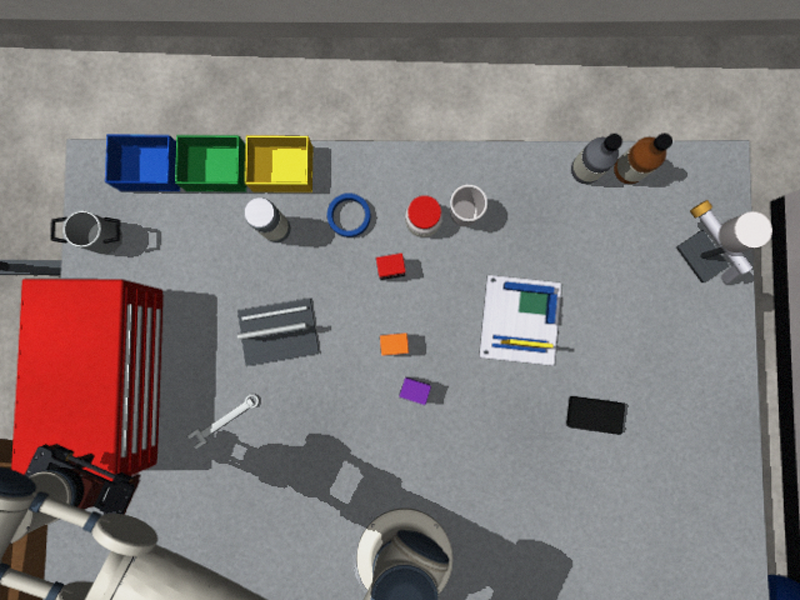

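View pics/scene1.png

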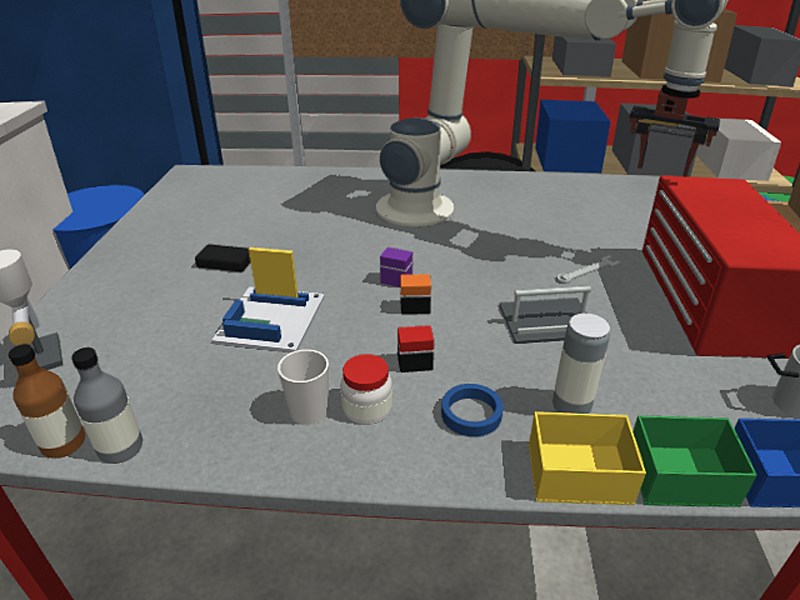

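The top view (up = +x, left = +y, 1.25x) shows the jig at (521,320) with the board at (525,343). The rest is at (279,332), with its lip on the +x side. The amber lamp is at (394,344), the red one at (391,266) and the purple one at (415,390). The next step is an enlarged crop.

```bash
python3 - <<'E'
from h import *
s=load("top"); im=s["frame"][:,:,::-1]
def c(x,y,w,h,k=5): return cv2.resize(im[y:y+h,x:x+w],None,fx=k,fy=k,interpolation=cv2.INTER_CUBIC)
a=c(380,215,80,80); b=c(185,230,80,80)
cv2.imwrite("pics/crop1.png",np.vstack([np.hstack([a,b]),np.hstack([c(295,255,40,40),c(300,195,40,40),c(315,290,40,40),c(150,300,40,40)])]))
E
```

```text
(no output)
```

View pics/crop1.png

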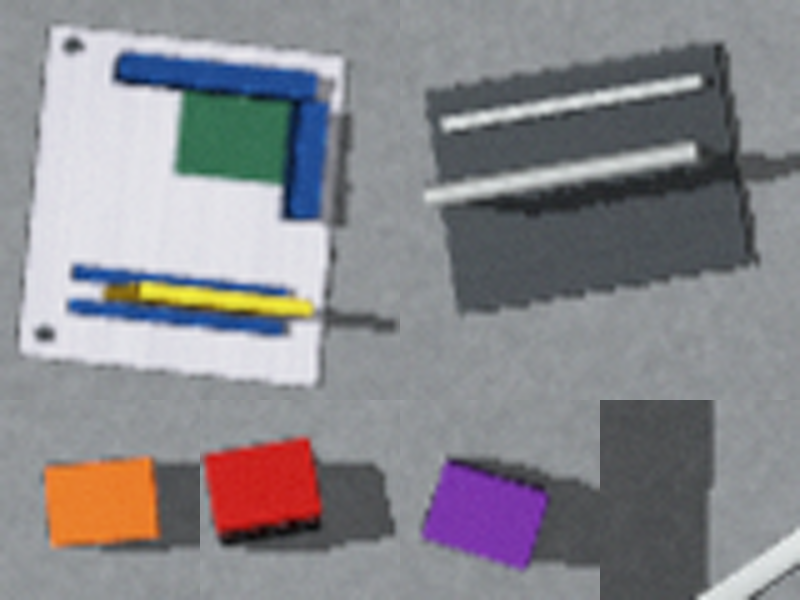

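```bash
python3 - <<'E'
from h import *
s=load("top")
def q(n,pts,ox,oy,z):
    P=pix2w(s,(np.array(pts,float)-0)/5-.4+[ox,oy],z); c=P.mean(0)
    e=[np.linalg.norm(P[i]-P[(i+1)%4])*1000 for i in range(4)]
    # edges 0->1 and 3->2 run along -y; 
    v=(P[0]-P[1])+(P[3]-P[2]); w=(P[0]-P[3])+(P[1]-P[2])
    print(n,c.round(4),"edges",np.round(e,1),"yaw from y-edge",np.degrees(np.arctan2(-v[0],v[1])).round(2),"x-edge",np.degrees(np.arctan2(w[1],w[0])).round(2))
q("jig",[(48,28),(345,58),(320,385),(20,352)],380,215,.01)
q("rest",[(27,92),(320,43),(357,264),(62,313)],185,230,.008)
q("amber",[(45,67),(152,58),(158,140),(52,147)],295,255,.07)
q("red",[(5,57),(108,39),(120,117),(18,132)],300,195,.07)
q("board",[(140,283),(313,300),(311,316),(138,300)],380,215,.13)
E
```

```text
jig [ 0.5317 -0.2633  0.01  ] edges [170.8 187.8 170.9 186.9] yaw from y-edge -5.86 x-edge -5.29
rest [0.5026 0.2905 0.008 ] edges [170.5 129.  170.5 128.6] yaw from y-edge 9.66 x-edge 10.33
amber [0.4739 0.0252 0.07  ] edges [58.8 44.9 58.  43.8] yaw from y-edge 4.49 x-edge 4.85
red [0.6485 0.0337 0.07  ] edges [57.8 43.9 56.9 42.4] yaw from y-edge 9.37 x-edge 9.48
board [ 0.4761 -0.2613  0.13  ] edges [89.9  8.4 89.8  8.9] yaw from y-edge -5.22 x-edge -7.64
```

```bash
cat >> h.py <<'E'
from scipy.spatial.transform import Rotation as Ro
G=.163
def ori(yaw,flip=1,tilt=0):
    """tool with y along +-x axis of a frame of given yaw; board z tilted by tilt rad towards -x"""
    B=Ro.from_euler('z',yaw,degrees=True)*Ro.from_euler('y',-tilt)
    bz=B.apply([0,0,1]); y=flip*B.apply([1,0,0]); z=-bz
    return Ro.from_matrix(np.c_[np.cross(y,z),y,z])
def rpy(R): return R.as_euler('xyz',degrees=True).tolist()
def tcp(g,R): return (np.array(g)-G*R.apply([0,0,1])).tolist()   # grasp point -> TCP
def loc(c,yaw,p): return np.array(c)+Ro.from_euler('z',yaw,degrees=True).apply(p)
def F(): s=r.sense(); return np.round(np.r_[s["contact_force"],s["torque"]],2),round(s["opening"],4),round(s["gripper_force"],1),round(s["clock"],2)
E
python3 - <<'E'
from h import *
rest=np.array([.5026,.2905,0]);jig=np.array([.5317,-.2633,0])
for f in(1,-1):
    print(f)
    R=ori(-5.5,f); print(np.round(r.inverse_kinematics(tcp([.4765,-.26,.116],R),rpy(R)) ,0))
    R=ori(10,f,.38); print(np.round(r.inverse_kinematics(tcp(loc(rest,10,[-.003,0,.108]),R),rpy(R)),0))
    R=ori(4.7,f); print(np.round(r.inverse_kinematics(tcp([.474,.025,.052],R),rpy(R)),0))
    R=ori(-5.5,f); print(np.round(r.inverse_kinematics(tcp(loc(jig,-5.5,[.043,-.025,.062]),R),rpy(R)),0))
R=ori(-5.5,1)
for f in (1,-1):
    R=ori(-5.5,f)
    q=r.inverse_kinematics(tcp([.50,-.26,.26],R),rpy(R))
    if q is not None and abs(q[5])<140: break
print(f); r.reach(tcp([.50,-.26,.26],R),rpy(R))
s=snap("wrist","w1.png",scale=1.25); print(-np.array(s["R"]).T@s["t"],F())
E
```

```text
1
[-32.  -3.  91.   0.  91. -27.]
[ 31. -15. 105.  -8.  69.  23.]
[ -1. -12. 106.   0.  86.  -6.]
[-30.  14.  79.   0.  87. -25.]
-1AttributeError: 'NoneType' object has no attribute 'rint'

The above exception was the direct cause of the following exception:

Traceback (most recent call last):
TypeError: loop of ufunc does not support argument 0 of type NoneType which has no callable rint method
```

```bash
python3 - <<'E'
from h import *
ims=[]
for yaw,g in((10,[.49,.29,.22]),(-5.5,[.51,-.255,.26])):
    R=ori(yaw); r.reach(tcp(g,R),rpy(R)); r.wait(.2)
    s=snap("wrist"); np.save("/tmp/w_%d.npy"%yaw,s,allow_pickle=True); ims.append(s["frame"][:,:,::-1])
    print(-np.array(s["R"]).T@s["t"],F())
for n,im in zip(("wrest","wjig"),ims): cv2.imwrite("pics/%s.png"%n,cv2.resize(im,None,fx=1.25,fy=1.25,interpolation=cv2.INTER_CUBIC))
E
```

```text
[0.47723474 0.3662047  0.36289053] (array([-0.66,  0.43,  0.66, -0.05,  0.04, -0.02]), 0.0878, 0.0, 1.73)
[ 0.51860192 -0.17820789  0.40276953] (array([-0.71,  0.56,  0.34, -0.09,  0.  , -0.02]), 0.088, 0.0, 3.95)
```

View pics/wrest.png

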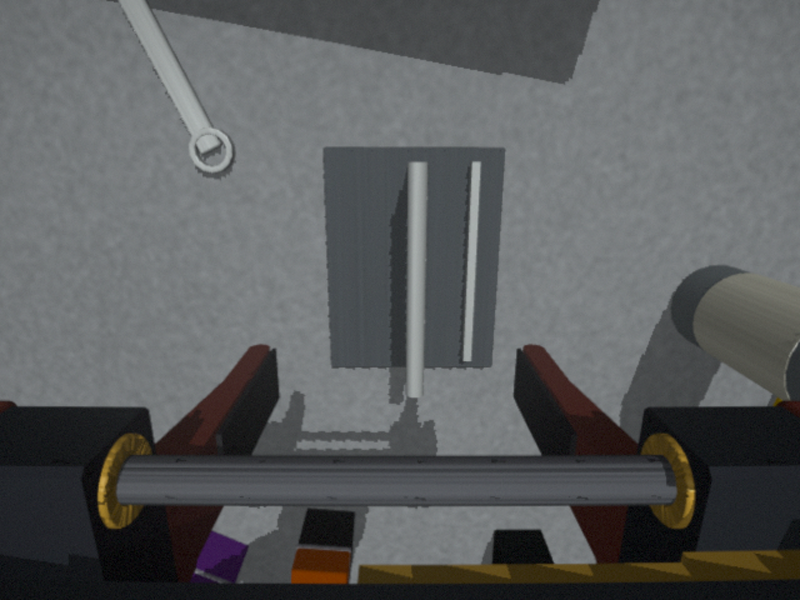

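View pics/wjig.png

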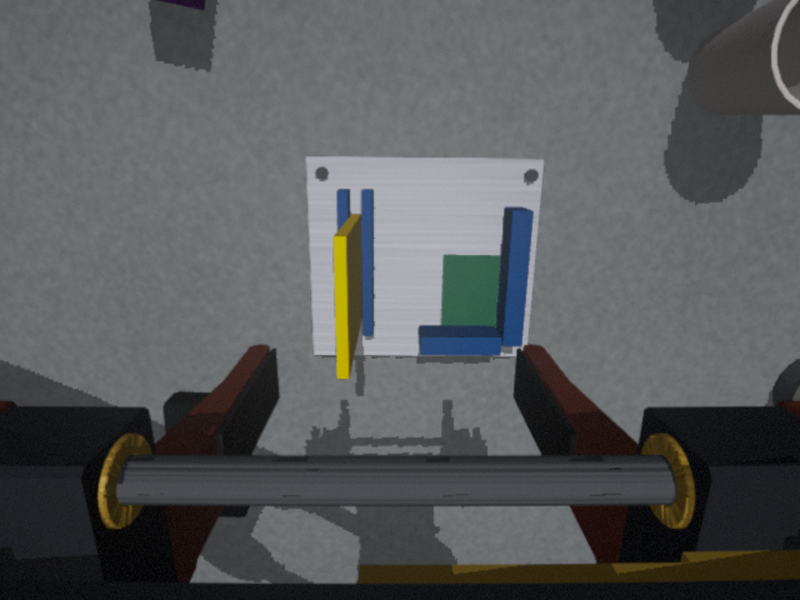

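The views have right = +x and down = −y. The rest corners are at (323,148), (505,148), (493,367) and (331,367), and the jig plate corners at (306,157), (544,160), (527,357) and (314,355). The board's top edge runs from (341,236) to (343,378).

```bash
python3 - <<'E'
from h import *
def q(n,s,pts,z):
    P=pix2w(s,np.array(pts,float)/1.25-.1,z); c=P.mean(0)
    e=[np.linalg.norm(P[i]-P[(i+1)%4])*1000 for i in range(4)]
    v=(P[0]-P[1])+(P[3]-P[2]); w=(P[0]-P[3])+(P[1]-P[2])
    print(n,c.round(4),"edges",np.round(e,1),np.degrees(np.arctan2(-v[0],v[1])).round(2),np.degrees(np.arctan2(w[1],w[0])).round(2))
L=lambda y:np.load("/tmp/w_%d.npy"%y,allow_pickle=True).item()
s=L(10); q("rest",s,[(505,148),(493,367),(331,367),(323,148)],.008)
q("lip",s,[(481,162),(471,361),(463,361),(472,162)],.018)
s=L(-5); q("jig",s,[(544,160),(527,357),(314,355),(306,157)],.01)
q("board",s,[(348,235),(349,378),(337,378),(334,237)],.13)
q("patch",s,[(500,255),(497,326),(440,326),(443,255)],.01)
E
```

```text
rest [0.5034 0.293  0.008 ] edges [169.1 130.8 169.  129.3] 10.23 10.2
lip [0.5456 0.3006 0.018 ] edges [149.8   6.3 149.8   6.3] 9.99 10.22
jig [ 0.533  -0.2635  0.01  ] edges [168.5 189.2 168.7 188.4] -5.77 -5.98
board [ 0.4782 -0.2616  0.13  ] edges [89.6  7.5 88.5  8.1] -6.38 -1.11
patch [ 0.5712 -0.2918  0.01  ] edges [62.8 49.7 62.7 47.6] -5.24 -5.34
```

```bash
python3 - <<'E'
from h import *
R=ori(-5.7); b=[.4777,-.2615]
p=tcp([*b,.17],R); r.reach(p,rpy(R))
r.servo_line(tcp([*b,.116],R),speed=.1)
r.grab(35); print("grab",F())
r.servo_line(tcp([*b,.255],R),speed=.15); print("lift",F())
rest=np.array([.503,.292,0]); yw=10.1; t=.35; R=ori(yw,1,t)
def pose(bx,bz):  # bottom centre in rest xz -> tcp
    g=loc(rest,yw,[bx-.106*np.sin(t),0,bz+.106*np.cos(t)]); return tcp(g,R)
r.reach(pose(.0345,.13),rpy(R))
r.servo_line(pose(.0345,.03),speed=.15); r.wait(.3)
print("above",F())
s=snap("wrist","place1.png",scale=1.25); snap("scene","place2.png",crop=(380,200,500,290),scale=6)
E
```

```text
grab (array([-0.9 , -1.07,  0.43,  0.01,  0.32, -0.07]), 0.0077, 35.0, 6.31)
lift (array([-0.61, -0.47, -1.51, -0.09,  0.09, -0.03]), 0.0078, 35.0, 7.38)
above (array([ 0.71, -0.24, -1.55, -0.14,  0.3 , -0.04]), 0.0077, 35.0, 10.5)
```

View pics/place2.png

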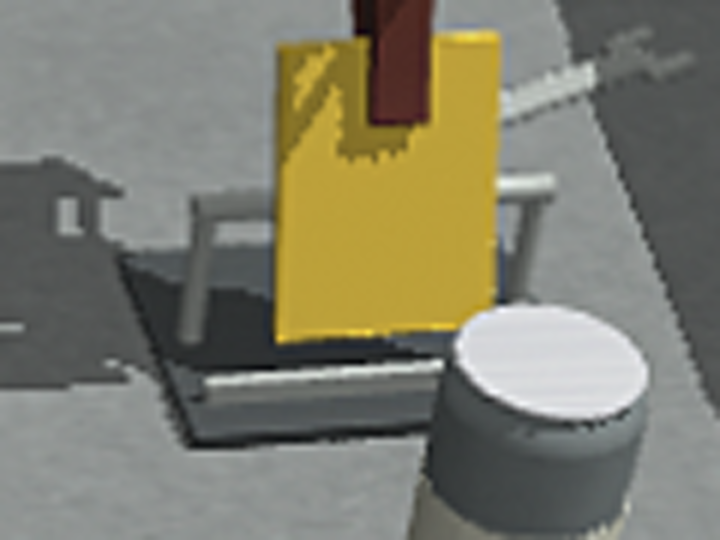

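The board is held centred and tilted above the base, behind the lip and in front of the rail. I'll lower it under force guard.

```bash
python3 - <<'E'
from h import *
rest=np.array([.503,.292,0]); yw=10.1; t=.35; R=ori(yw,1,t)
def pose(bx,bz): return tcp(loc(rest,yw,[bx-.106*np.sin(t),0,bz+.106*np.cos(t)]),R)
ex=Ro.from_euler('z',yw,degrees=True).apply([1,0,0])
f0=np.array(r.sense()["contact_force"]); z=.0125; x=.0345
r.servo_line(pose(x,z),speed=.05)
while z>.005:
    d=np.array(r.sense()["contact_force"])-f0
    if d[2]>2: break
    z-=.0005; r.servo_line(pose(x,z),speed=.02)
print("down",z,d); z+=.0003
while x<.041:
    d=np.array(r.sense()["contact_force"])-f0
    if d@ex<-3: break
    x+=.0005; r.servo_line(pose(x,z),speed=.02)
print("lip",x,d,d@ex)
r.let_go(); r.wait(.3); print(F())
snap("scene","rel.png",crop=(380,200,500,290),scale=6)
bz=-R.apply([0,0,1]); p=np.array(r.sense()["tcp_pos"]); r.servo_line((p+.12*bz).tolist(),speed=.2)
A=ori(4.7); a=[.474,.0252]
r.reach(tcp([.46,.0252-.0,.2],A),rpy(A)); r.wait(.2)
snap("wrist","wamb.png",scale=1.25); np.save("/tmp/w_amb.npy",load("wrist"),allow_pickle=True)
i=load("scene")["frame"][200:290,380:500,::-1]; snap("scene"); j=load("scene")["frame"][200:290,380:500,::-1]
cv2.imwrite("pics/rest_after.png",cv2.resize(np.hstack([i,j]),None,fx=3.3,fy=3.3,interpolation=cv2.INTER_CUBIC)); print(F())
E
```

```text
down 0.008499999999999997 [-0.9305827  -0.42309317  3.8798796 ]
lip 0.036000000000000004 [-4.97805168 -0.85038714  7.26900296] -5.050037320691595
(array([ 0.27, -0.19,  0.39, -0.05,  0.2 ,  0.07]), 0.0878, 0.0, 15.43)
(array([ 0.74,  0.66,  0.29, -0.09,  0.05,  0.02]), 0.0876, 0.0, 17.55)
```

View pics/rest_after.png

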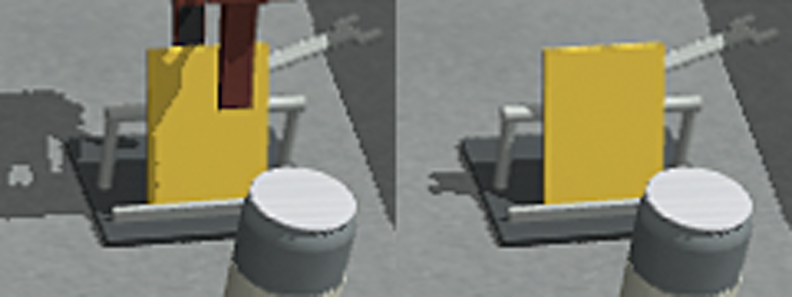

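View pics/wamb.png

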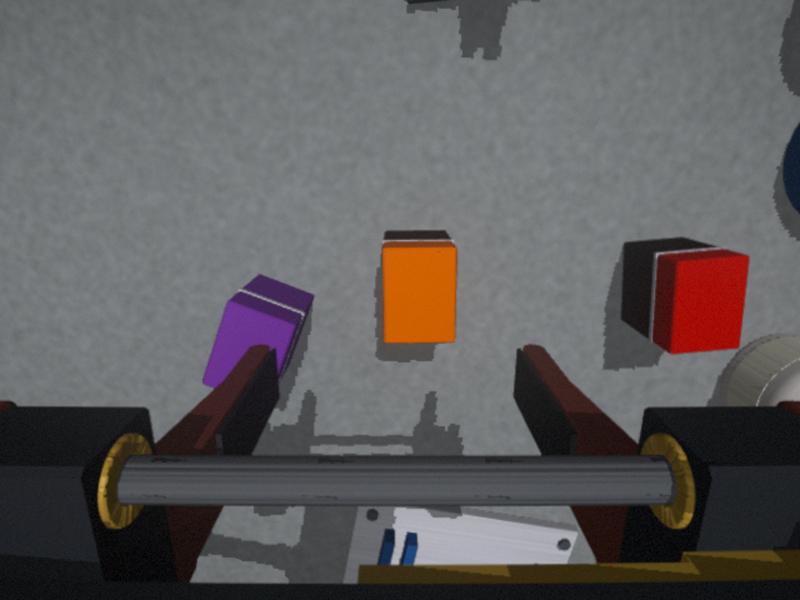

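The board rests on the lip and leans on the rail, released. The amber lens corners are at (382,244), (457,246), (455,343) and (385,342); the purple lamp sits to the left, with its lens near (230–303,290–380).

```bash
python3 - <<'E'
from h import *
s=np.load("/tmp/w_amb.npy",allow_pickle=True).item()
P=pix2w(s,np.array([(457,246),(455,343),(385,342),(382,244),(303,318),(237,300),(203,382)],float)/1.25-.1,.07)
print(P.round(4)); c=P[:4].mean(0); v=P[0]-P[1]+P[3]-P[2]; w=P[0]-P[3]+P[1]-P[2]
print(c.round(4),np.degrees([np.arctan2(-v[0],v[1]),np.arctan2(w[1],w[0])]))
t=load("top"); print(pix2w(t,np.array([(45,60),(148,92),(128,168),(22,138)],float)/5-.4+[315,290],.07).round(4))
E
```

```text
[[ 0.4938  0.0576  0.07  ]
 [ 0.4998 -0.002   0.07  ]
 [ 0.4571 -0.005   0.07  ]
 [ 0.4506  0.055   0.07  ]
 [ 0.4067  0.0062  0.07  ]
 [ 0.367   0.0141  0.07  ]
 [ 0.3452 -0.0417  0.07  ]]
[0.4753 0.0264 0.07  ] [5.9609194  3.68445018]
[[ 0.4023  0.0013  0.07  ]
 [ 0.3852 -0.0548  0.07  ]
 [ 0.3443 -0.0439  0.07  ]
 [ 0.3601  0.0136  0.07  ]]
```

```bash
cat >> h.py <<'E'
JIG=np.array([.5325,-.2635,0]); JY=-5.6
def jp(x,y,z,dyaw=0):
    R=ori(JY+dyaw); return tcp(loc(JIG,JY,[x,y,z]),R),rpy(R)
def jf(f0):  # force in jig axes minus ref, and torque z
    s=r.sense(); d=np.r_[s["contact_force"],s["torque"]]-f0
    Z=Ro.from_euler('z',-JY,degrees=True); return np.round(np.r_[Z.apply(d[:3]),d[5]],2)
E
python3 - <<'E'
from h import *
A=ori(4.8); a=[.4755,.026]
r.reach(tcp([*a,.12],A),rpy(A)); r.servo_line(tcp([*a,.055],A),speed=.1)
r.grab(40); print("grab",F())
r.servo_line(tcp([*a,.20],A),speed=.15); r.wait(.2); print("lift",F())
p,o=jp(.036,-.017,.16); r.reach(p,o)
p,o=jp(.036,-.017,.075); r.servo_line(p,o,speed=.1); r.wait(.5)
s=r.sense(); f0=np.r_[s["contact_force"],s["torque"]]; np.save("/tmp/f0.npy",f0)
z=.068
while z>.055:
    p,o=jp(.036,-.017,z); r.servo_line(p,o,speed=.02); d=jf(f0)
    if d[2]>1.5: break
    z-=.0005
print("down",z,d,F())
snap("wrist","jig2.png",scale=1.25)
E
```

```text
grab (array([-1.02, -0.62,  0.56, -0.12,  0.24, -0.05]), 0.0433, 40.0, 19.52)
lift (array([-0.15,  0.22, -2.13, -0.  ,  0.05, -0.01]), 0.0436, 40.0, 20.84)
down 0.0645 [-0.88  0.08  2.92  0.04] (array([-1.16,  1.15,  1.25,  0.12,  0.41,  0.02]), 0.0437, 40.0, 25.82)
```

View pics/jig2.png

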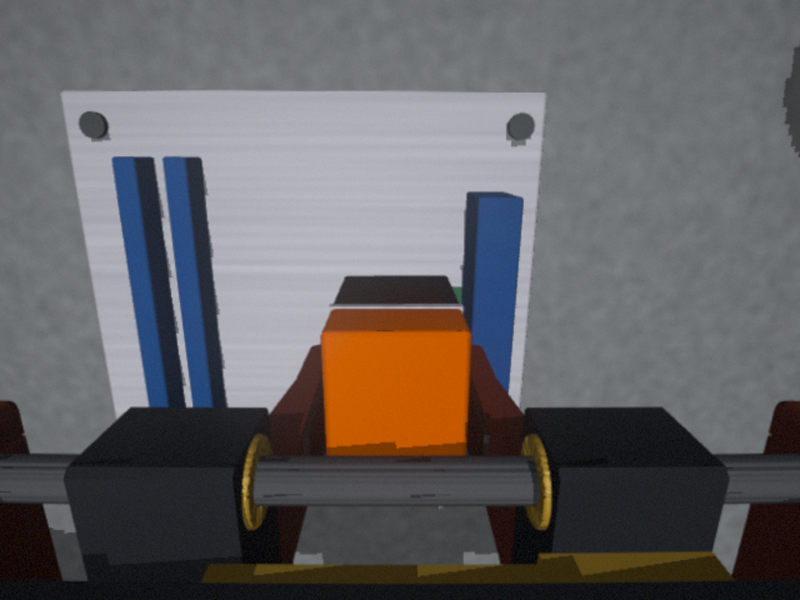

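The lamp (lens at (322–470,310–455)) is on the plate just beside the long stop (inner edge about x=465). Now I'll press it into the corner.

```bash
python3 - <<'E'
from h import *
f0=np.load("/tmp/f0.npy"); x,y,z=.036,-.017,.0644
def go(dy=0): 
    p,o=jp(x,y,z,dy); r.servo_line(p,o,speed=.02); r.wait(.05); return jf(f0)
d=go()
print(d)
while x<.052:
    x+=.0005; d=go()
    if d[0]<-5: break
print("x",x,d)
while y>-.035:
    y-=.0005; d=go()
    if d[1]>5: break
print("y",y,d,F())
for dy in(-.4,.4,0): print(dy,go(dy))
print(np.round(r.sense()["tcp_pos"],4),jp(x,y,z)[0],F())
E
```

```text
[-2.68  0.31  5.96  0.04]
x 0.0425 [-6.24 -0.65  8.35  0.02]
y -0.019500000000000003 [-7.35  6.79 11.32 -0.05] (array([-6.95,  8.45,  9.65,  1.2 ,  1.24, -0.08]), 0.0438, 40.0, 31.57)
-0.4 [-6.36  6.33 11.03 -0.08]
0.4 [-6.56  5.72 10.25 -0.08]
0 [-6.42  4.8  10.15 -0.07]
[ 0.5726 -0.286   0.2281] [0.5728942979539244, -0.2870542075394096, 0.2274] (array([-6.21,  6.39,  8.49,  1.13,  1.22, -0.09]), 0.044, 40.0, 32.48)
```

Fz has crept up, so plate friction is faking the y contact. I'll repeat with the height regulated.

```bash
python3 - <<'E'
from h import *
f0=np.load("/tmp/f0.npy"); x,y,z=.0415,-.0195,.0644
def go(dy=0):
    global z
    for _ in range(12):
        p,o=jp(x,y,z,dy); r.servo_line(p,o,speed=.03); r.wait(.04); d=jf(f0)
        if d[2]>3: z+=.0002*min(5,max(1,(d[2]-2)/1.5))
        elif d[2]<.8: z-=.0002
        else: break
    return d
d=go(); print("start",z,d)
while y>-.034:
    y-=.0006; d=go()
    if d[1]>6: break
print("y",y,z,d,r.sense()["clock"])
while x<.05:
    x+=.0005; d=go()
    if d[0]<-6: break
print("x",x,z,d,F())
np.save("/tmp/st.npy",[x,y,z])
print(np.round(loc([0,0,0],-JY,np.array(r.sense()["tcp_pos"])-JIG),4))
snap("wrist","fin1.png",crop=(200,100,500,370),scale=2.2)
E
```

```text
start 0.06480266666666665 [-0.91 -0.96  1.5   0.02]
y -0.026099999999999998 0.06554799999999998 [-0.25  7.39  1.89 -0.19] 38.6
x 0.044500000000000005 0.06696799999999999 [-7.58  6.49  2.44 -0.27] (array([-7.2 ,  8.18,  0.77,  1.46,  1.3 , -0.3 ]), 0.0436, 40.0, 42.1)
[ 0.0432 -0.025   0.2283]
```

View pics/fin1.png

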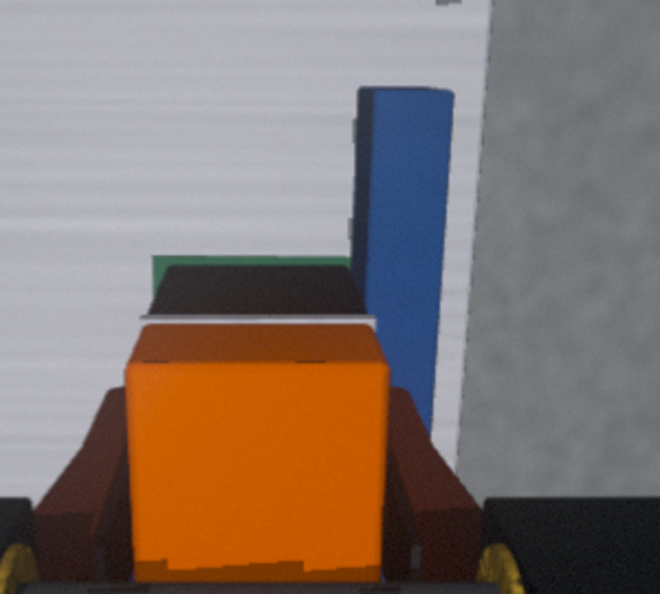

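The position matches the seat, but the −0.27 Nm z-torque shows contact at one edge, i.e. a slight CCW yaw. I'll turn it back until the torque vanishes and firm up the push.

```bash
python3 - <<'E'
from h import *
f0=np.load("/tmp/f0.npy"); x,y,z=np.load("/tmp/st.npy"); dy=0
def go(n=3):
    global z
    for _ in range(n):
        p,o=jp(x,y,z,dy); r.servo_line(p,o,speed=.03); r.wait(.04); d=jf(f0)
        if d[2]>4: z+=.0002
        elif d[2]<1: z-=.0002
        else: break
    return d
d=go(); t0=r.sense()["clock"]
while d[3]<-.05 and dy>-2.2 and r.sense()["clock"]-t0<5:
    dy-=.2; d=go(); print(round(dy,1),d)
while r.sense()["clock"]-t0<9 and (d[0]>-11 or d[1]<11):
    if d[0]>-11: x+=.0004
    if d[1]<11: y-=.0004
    d=go()
print(x,y,z,dy,d,F()); np.save("/tmp/st.npy",[x,y,z]); np.save("/tmp/dy.npy",dy)
q=r.sense(); print(np.round(loc([0,0,0],-JY,np.array(q["tcp_pos"])-JIG),4),np.round(q["orientation"],2))
E
```

```text
-0.2 [-7.01  6.77  2.7  -0.08]
-0.4 [-6.79  6.69  3.17 -0.03]
0.0457 -0.028100000000000003 0.06776800000000001 -0.4 [-11.07  12.81   3.07  -0.19] (array([-10.05,  14.81,   1.4 ,   2.34,   1.77,  -0.22]), 0.0436, 40.0, 45.65)
[ 0.044  -0.0257  0.2284] [-179.41   -0.44   84.06]
```

Flush in yaw, but the sensed orientation leans about 0.7° under load. I'll counter-tilt about the stop height to bring the lamp upright.

```bash
python3 - <<'E'
from h import *
f0=np.load("/tmp/f0.npy"); x,y,z=np.load("/tmp/st.npy"); dy=-.5; L=G+.04
want=ori(JY+dy); C=want; t0=r.sense()["clock"]
def act(): return Ro.from_euler('xyz',r.sense()["orientation"],degrees=True)
for i in range(25):
    e=(want*act().inv()).as_rotvec(); e[2]=0
    C=Ro.from_rotvec(.5*e)*C
    piv=loc(JIG,JY,[x,y,z-.04])
    r.servo_line((piv-L*C.apply([0,0,1])).tolist(),rpy(C),speed=.03); r.wait(.04); d=jf(f0)
    x+=.0003*((d[0]>-9)*1-(d[0]<-12)); y-=.0003*((d[1]<9)*1-(d[1]>12)); z+=.0002*((d[2]>4)*1-(d[2]<1))
    tilt=np.degrees(e[:2])
    if i%4==0: print(d,tilt.round(2))
    if r.sense()["clock"]-t0>5 or (abs(tilt).max()<.08 and d[0]<-8 and d[1]>8 and 0.5<d[2]<4.5): break
r.wait(.2); q=r.sense()
print(jf(f0),np.round(q["orientation"],2),np.round(loc([0,0,0],-JY,np.array(q["tcp_pos"])-JIG),4),F())
snap("wrist","fin2.png",crop=(200,100,500,370),scale=2.2)
E
```

```text
[-10.3   11.89   3.62  -0.07] [-0.5  -0.54]
[-9.09 10.65  3.05 -0.13] [-1.7997e+02 -3.0000e-02  8.3970e+01] [ 0.0421 -0.0243  0.2282] (array([-8.3 , 12.47,  1.38,  2.46,  1.85, -0.16]), 0.0439, 40.0, 47.02)
```

View pics/fin2.png

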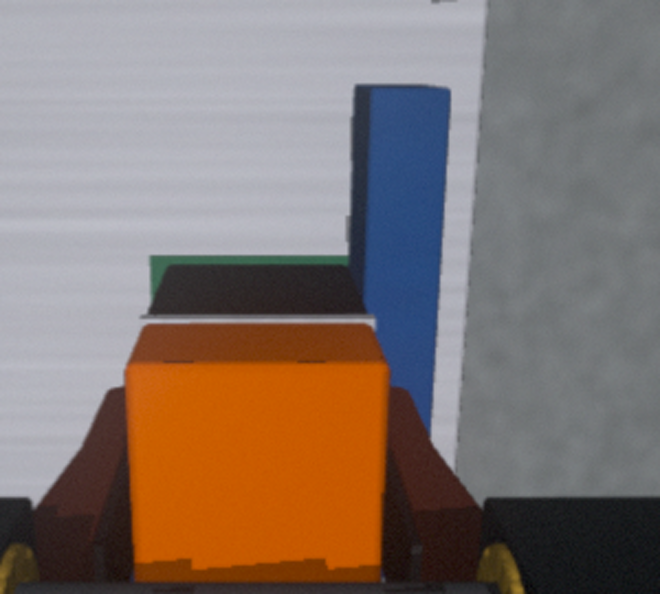

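The lamp is upright and held against both stops at about 9 and 11 N, with about 3 N down. Handing in.

```bash
python3 -c "
from station import r
print(r.hand_in())"
```

```text
the job is handed in; nothing more can be done
None
```

I handed the job in at about 47 s: the guard board is leaning on the middle of the rest, released, and the amber lamp is upright in the jig corner, still gripped and pressed against both stops (about 9 N on the long stop, 11 N on the short); hand-in returned no verdict.

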